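Set a machined block in the check fixture and bring the dial indicator down on it

TASK

Slide the stepped aluminium block fully home in the nest of the check fixture, square against its end stop, then swing the toggle clamp's handle right over and down until the clamp is locked on the block's ledge. Then lower the dial indicator on its column onto the block's high face until its sprung foot is pushed in by about 6 mm, half its stroke and never to the end of it, and leave it standing there. Leave the other things on the bench where they are.

Things in the scene. Friction and masses are not known exactly. Their poses are not given: they have to be found in the camera images.
- fixture: Check fixture fixed to the bench: steel plate 385 x 230 mm, 16 thick, with nest, toggle clamp and indicator column. Origin: on the bench top, straight below the centre of the block when that is home. x runs along the nest from its mouth to the end stop, y to the clamp side, z up. In this frame (mm) the plate spans x -210..175, y -80..150; other entries give their place in it
- nest_mouth (a point): Where the nest's straight guide rails begin, on the plate, fixture (25, 0, 16) mm. Two rails 12 tall, 10 thick, inner faces 73 apart (y +-36.5), run from here to x = 70; ahead of here, to x = -18, each flares outwards by 0.3 rad (inner faces to y +-50)
- end_stop (a point): Middle of the face of the end stop that the block must touch, fixture (70, 0, 27) mm; the stop is 60 wide, 22 tall
- block: Stepped machined aluminium block, about 0.75 kg, 140 (x) x 70 (y) mm: the 40 mm on its -y side is 40 high (high face), the 30 mm on +y is a ledge 20 high. Origin: centre of underside. Starts on the plate 96 to 130 mm short of home, ledge to the clamp side, up to 0.1 rad crooked and 6 mm aside; slides under 5 to 12 N. Home: origin at fixture (0, 0, 16) mm, end on the stop, square to the fixture
- clamp_handle (a joint): Toggle clamp handle angle (rad). 0 = open: handle 66 degrees above level, leaning away from the block, arm upright. Grows as the handle is swung away from the block and down. Dead centre at 1.05; it locks beyond, at the stop 1.15, lying level and pointing to fixture +y. Needs about 1 N at the grip, 2 to 5 N once the pad meets the ledge (from 0.9); let go sooner it springs back
- handle_hinge (a point): Axis of the clamp handle, parallel to fixture x, at fixture (20, 124, 66) mm; does not move
- handle_push (a point): Point inside the clamp handle's black grip, on the handle's centre line, 90 mm from the hinge axis. The grip runs from 38 to 112 mm from the axis, is 22 wide (along fixture x) and 15 thick; its upper face (towards the block when open, up when locked) is 8.5 mm off the centre line
- clamp_arm: Steel clamp arm 76 mm long with a rubber-tipped spindle 66 mm from its pivot. Origin: the pivot, at fixture (20, 86, 62) mm. Upright when open (top 138 mm above the bench); linked to the handle it swings down to level, pointing to fixture -y, and when locked its pad presses the block's ledge with about 5 N
- carriage (a joint): How far the indicator carriage has been slid down its column (m), 0 = top, 0.062 = bottom; starts at 0 to 0.02. It stays where left (drag 6 N; its weight is balanced by a spring). The foot meets the high face of a block in the nest at 0.045. The reading on the plunger is then carriage minus 0.045
- knob_top (a point): Top centre of the black mushroom palm knob on the carriage: 32 mm across, 21 tall, on a 10 mm stem. Push it straight down to lower the carriage. At fixture x = 85, y = -15 mm, 206 mm above the bench minus the carriage travel. The dial (58 across, face up, its top 46 mm lower) is 55 mm away towards -x
- column_top (a point): Top centre of the fixed round column (30 mm diameter) that carries the gauge, fixture (135, -15, 206) mm; the carriage around it is 52 x 50 mm
- foot (a point): Centre of the underside of the indicator's foot, a 14 mm disc on a sprung plunger below the dial, at fixture x = 30, y = -15 mm. Its height above the bench is 101 mm minus the carriage travel plus the plunger reading; 56 mm when standing on a block
- plunger (a joint): Indicator reading (m): how far the sprung foot is pushed in. 0 = free, 0.012 = end of stroke; spring 1 N at 0, 4 N at 0.012. With the foot on the block it grows one for one with the carriage travel. The dial needle turns with it, 5.2 rad clockwise for the full stroke
- tool_holder: Bystander: dark steel taper tool holder standing on its nose, 63 mm across, 150 tall. Origin: centre of its underside
- flange: Bystander: aluminium ring flange, 90 mm across, 24 tall, 32 mm bore, lying flat. Origin: centre of its underside
- spanner: Bystander: steel open-ended spanner 180 mm long, lying flat. Origin: centre of its underside
- oil_bottle: Bystander: white oil bottle with black cap, 60 mm across, 170 tall. Origin: centre of its underside
Not all that is in view belongs to the job. What is shaped like the block but brown is not meant.

How it is judged:
On the way, in this order (a step that is already met when the one before it is completed fails the run):
1. the block is home in the nest, against the end stop (x of block in the frame of fixture above -0.0025 m and y of block in the frame of fixture between -0.004 and 0.004 m and angle between the x axis of block and the x axis of fixture, either way round below 0.04 rad and z of block in the frame of fixture below 0.019 m), for 0.2 s.
2. the clamp is locked over centre on the block, the block still home (all of step 1 and value of joint clamp_handle above 1.09 rad and contact force between clamp_arm and block above 2 N), for 0.3 s.
3. the indicator's foot stands on the clamped block with about half its stroke pushed in (all of step 2 and value of joint plunger between 0.003 and 0.009 m), for 0.5 s.
At the end, for the whole second after the job is handed in: Block home (within 2.5 mm of the end stop, 4 mm sideways, square within 0.04 rad, flat on the plate); clamp handle past dead centre (over 1.09 rad), its pad pressing the block with over 2 N; indicator foot on the block, pushed in 3 to 9 mm; all at rest (all of step 3 and linear speed of block below 0.02 m/s and velocity of joint carriage between -0.005 and 0.005 m/s); the robot touches nothing.
It fails at once if the indicator is driven to the end of its stroke (value of joint plunger above 0.0115 m).
It fails at once if the tool holder is pushed more than 20 mm or tipped (distance of tool_holder from where it was at the start of the episode above 0.02 m or angle between tool_holder's own z axis and vertical above 0.4 rad).
It fails at once if the aluminium flange is pushed more than 20 mm or tipped (distance of flange from where it was at the start of the episode above 0.02 m or angle between flange's own z axis and vertical above 0.4 rad).
It fails at once if the spanner is pushed more than 20 mm or tipped (distance of spanner from where it was at the start of the episode above 0.02 m or angle between spanner's own z axis and vertical above 0.4 rad).
It fails at once if the oil bottle is pushed more than 20 mm or tipped (distance of oil_bottle from where it was at the start of the episode above 0.02 m or angle between oil_bottle's own z axis and vertical above 0.4 rad).
It also fails if it takes over 67 s, if anything falls off the work surface, if the arm or the gripper's body presses on something with over 40 N, if the wrist force passes 120 N, or if a joint passes its speed limit or range.

ROBOT

A 6-joint arm with a two-finger parallel gripper is mounted at the origin on the work surface. World frame = base frame: x ahead of the robot, y to its left, z up, the work surface at z = 0. Lengths are in m, angles in rad, forces in N, time in s.
With the tool pointing down it reaches from about 0.3 to 0.95 m from the base axis. Payload 3.1 kg.
Tool frame: the origin (TCP) lies between the finger pads; the fingertips stand 17 mm ahead of it and the grasp point (between the pads) lies 2 mm behind it; z points along the fingers, y is the line along which they close (so a half turn about z gives the same grasp; the last joint's range is limited). The gripper opens to 85 mm and grips with 20 to 120 N. Pads are 22 mm wide; open, the fingers measure 114 mm over their backs; the gripper's body (76 mm by 85 mm) begins 54 mm behind the grasp point. The pads swing forward as they close: fully open they stand 13 mm farther back than shut.
Start: joints at [-1.285, 0.308, 1.634, -0, 1.2, -0.07], TCP at [0.218, -0.586, 0.248] pointing down, gripper open.
Joint ranges: [-3.06, 3.06], [-0.79, 1.96], [0.05, 2.63], [-1.19, 4.34], [0.05, 2.64], [-2.94, 2.94]. Speed limits (rad/s): [2.79, 2.79, 3.14, 3.14, 3.14, 3.14].

INTERFACE

Orientations are given as a rotation vector (axis times angle).
In Python, from workcell import arm gives the robot as it stands.
- The arm moves only by the tool apply_moves, never from a script. Its arguments are lists of equal length, an entry for each row: "hand": the closure, from 0 (fully open) to 1 (shut); "xyz": the shift along the tool's x, y, z normalised to -1 to 1, where 1 is 0.2 m, a list of three; "twist": the turn about the tool's z normalised to -1 to 1, where 1 is 360 degrees. In form: {"hand": [hand, ...], "xyz": [[tx, ty, tz], ...], "twist": [twist, ...]}. A call has 1 to 20 rows; each row shifts and turns the commanded pose from where the row before left it, along the tool's axes as they then stand; what a row does not reach is not made up. A row lasts 1/12 s, in which the tool goes at most 41.7 mm and 7.16 degrees, less where a joint would pass 70% of its speed; a pose out of reach is approached as far as the arm can. A call with a number of a shift or a turn outside -1 to 1 is refused whole. A call with a gripper value outside its range is refused whole. The fingers move at their own pace and stop on an object; the grip force is fixed at half the most. Time passes only in rows, so rows that do not move let the fingers close. It gives the time, the measured TCP pose, the force, the opening and the grip force at its end, in the units of the state.
- arm.observe(): the state, without advancing time (a new reading comes with each control period).
- arm.snapshot(name): name is "scene" or "side" or "wrist"; returns the picture (400x640x3 uint8, red, green, blue); there is no depth.
- arm.calibration(name): a dict with "K" (3x3 intrinsics, pixels), "distortion" ([k1, k2, p1, p2, k3] as OpenCV has them; the pictures are not rectified), "rvec" (rotation vector, rad) and "tvec" (3), from world to camera coordinates, as OpenCV has them. Camera axes: x right, y down, z forward; pixel columns grow to the right and rows downward; lengths in m; the calibration is good to about 2 mm. A picture is of the moment at which its call begins: read the wrist's pose just before it. calibration takes no time and is no camera call; for the wrist camera it gives the pose at the moment of the call.
- arm.hand_in(): hands the job in; it is judged then, once.
Trained networks look in the newest picture that a camera, given by its name, has taken for a name from the list of things; names that differ only in an ending like _2 or _b are one class to them, and where a whole thing is asked for, a point or a joint stands for the part that bears it (a point fixed in the world has none). Each returns a list of dicts, best first, with "score" (0 to 1); they miss things now and then, are a little off and sometimes report something else, mostly with a low value. They report only what shows in the picture. A call takes as long as a camera call. They do not tell look-alikes from the thing itself.
- arm.look_for(camera, target): "location" ([x, y, z] in m, in world coordinates, good to about 4 mm: the middle of the surface that is visible of it).
- arm.tip_of(camera, target): "location" ([x, y, z] in m, in world coordinates, good to about 4 mm: a listed point, or the origin of a listed thing).
The state is a dict: "clock": time; "joints": joint angles; "qvel": joint speeds; "effort": joint torques, N m; "tcp_pos": TCP position; "orientation": TCP orientation; "wrist_force": force on the tool from outside, world axes, zero at the start; "torque": the same for the moment, N m; "grip_width": opening from 0.0 (shut) to 1.0 (fully open); "grip_force": force on a finger pad.
Only numpy, scipy, OpenCV 4.12 (cv2) and the standard library are available. Lean on these libraries where they do the work, as an engineer would, in place of code of your own. Each camera call takes 0.05 s, during which the arm holds its last target. There are 200 camera calls.

## Working session

There is one attempt and no reset: what is moved stays moved. The work goes in short steps, Python scripts to look and compute and a tool call to move; the robot and the scene stay as the last step left them, time stands still between calls to the robot, and variables do not carry over. Pictures are saved under pics/ and viewed, at most 10 in all, crops included, and the job is handed in when it is done.

Besides the shell and the picture viewer there is one more tool, called after ">>>" by a JSON object that holds its "fn" and its "kwargs". apply_moves: Moves the arm, as the interface text tells. Its arguments: {"type":"object","properties":{"hand":{"type":"array"},"xyz":{"type":"array"},"twist":{"type":"array"}},"required":["hand","xyz","twist"]}

```bash
mkdir -p pics; ls; python3 - <<'E'
from workcell import arm
import cv2
o=arm.observe(); print({k:o[k] for k in('clock','tcp_pos','orientation','wrist_force','grip_width')})
for c in('scene','side'):
    im=arm.snapshot(c); cv2.imwrite(f'pics/{c}0.png',im[:,:,::-1])
    for t in('nest_mouth','end_stop','block','handle_hinge','handle_push','clamp_arm','knob_top','column_top','foot','fixture','tool_holder','flange','spanner','oil_bottle'):
        r=arm.tip_of(c,t); print(c,t,[(round(d['score'],2),[round(float(v),4) for v in d['location']]) for d in r[:2]])
E
```

```text
pics
{'clock': 0.0, 'tcp_pos': array([ 0.2174628 , -0.58511184,  0.24706381]), 'orientation': array([-3.08979868e+00, -5.55549306e-01,  3.99387016e-04]), 'wrist_force': array([-0.6573791 ,  0.28944444, -0.68110991]), 'grip_width': 1.000985642892445}
scene nest_mouth [(0.89, [0.6167, -0.1228, 0.0182])]
scene end_stop [(0.69, [0.6668, -0.1248, 0.0255]), (0.43, [0.5938, -0.1281, 0.0011])]
scene block [(0.89, [0.499, -0.1385, 0.0138]), (0.77, [0.5017, 0.1738, 0.0007])]
scene handle_hinge [(0.85, [0.6151, -0.0005, 0.0665])]
scene handle_push [(0.77, [0.6056, 0.0325, 0.1479])]
scene clamp_arm [(0.68, [0.6092, -0.0387, 0.0651])]
scene knob_top [(0.81, [0.6792, -0.1413, 0.1871])]
scene column_top [(0.69, [0.7309, -0.1364, 0.2061])]
scene foot []
scene fixture [(0.83, [0.5916, -0.1271, -0.0002]), (0.51, [0.6224, -0.1213, 0.0186])]
scene tool_holder [(0.81, [0.4361, -0.3474, 0.004])]
scene flange [(0.6, [0.405, 0.3547, -0.002])]
scene spanner [(0.89, [0.6387, -0.3508, 0.0032]), (0.72, [0.6123, -0.0021, 0.0647])]
scene oil_bottle []
side nest_mouth [(0.67, [0.4062, 0.3562, 0.0017]), (0.58, [0.6221, -0.1246, 0.019])]
side end_stop [(0.71, [0.6612, -0.128, 0.0254])]
side block [(0.87, [0.5016, -0.1358, 0.0167]), (0.83, [0.2389, -0.2582, -0.0017])]
side handle_hinge [(0.72, [0.612, -0.0073, 0.0691])]
side handle_push [(0.67, [0.6064, 0.0354, 0.1485])]
side clamp_arm [(0.7, [0.6093, -0.0404, 0.0633])]
side knob_top [(0.94, [0.6826, -0.135, 0.1871])]
side column_top [(0.95, [0.7314, -0.1384, 0.2016])]
side foot []
side fixture [(0.69, [0.5971, -0.1296, -0.0037])]
side tool_holder [(0.68, [0.4351, -0.3482, -0.0029]), (0.29, [0.5809, 0.3943, 0.003])]
side flange [(0.83, [0.4071, 0.3577, -0.0001]), (0.74, [0.6092, -0.0081, 0.0682])]
side spanner [(0.64, [0.6387, -0.351, 0.0026])]
side oil_bottle [(0.63, [0.5796, 0.3941, 0.0027])]
```

View pics/scene0.png

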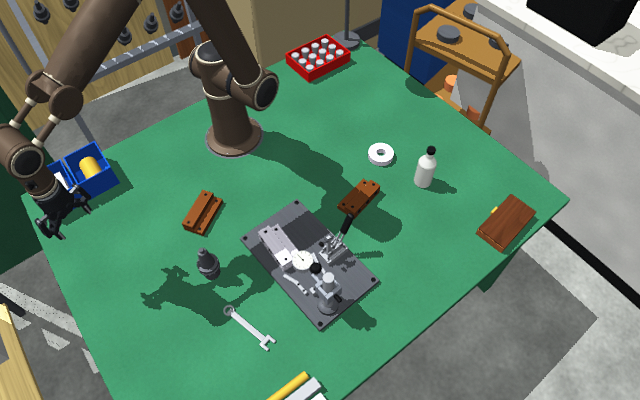

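View pics/side0.png

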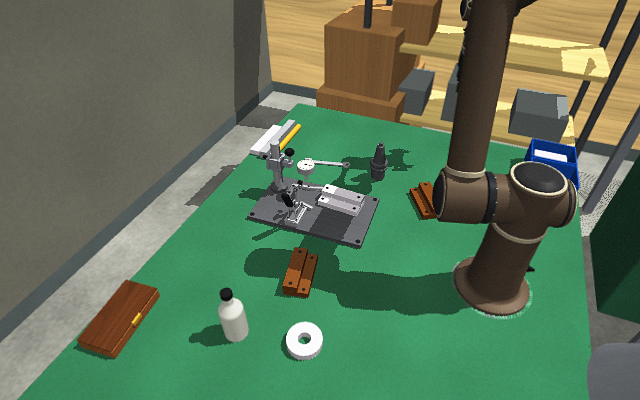

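```bash
cat > h.py <<'E'
import numpy as np
from scipy.optimize import least_squares
from scipy.spatial.transform import Rotation as R
F=dict(nest_mouth=(25,0,16),end_stop=(70,0,27),handle_hinge=(20,124,66),clamp_arm=(20,86,62),column_top=(135,-15,206),fixture=(0,0,0))
def fit(obs):  # list of (name,loc)
    P=np.array([F[n] for n,_ in obs])[:,:2]/1000; Q=np.array([l for _,l in obs])[:,:2]
    f=lambda p:(np.c_[np.cos(p[2])*P[:,0]-np.sin(p[2])*P[:,1]+p[0],np.sin(p[2])*P[:,0]+np.cos(p[2])*P[:,1]+p[1]]-Q).ravel()
    s=least_squares(f,[.595,-.127,0],loss='soft_l1',f_scale=.004); return s.x,f(s.x).reshape(-1,2)
E
python3 - <<'E'
from h import *
o=[('nest_mouth',(.6167,-.1228)),('nest_mouth',(.6221,-.1246)),('end_stop',(.6668,-.1248)),('end_stop',(.6612,-.128)),('handle_hinge',(.6151,-.0005)),('handle_hinge',(.612,-.0073)),('clamp_arm',(.6092,-.0387)),('clamp_arm',(.6093,-.0404)),('column_top',(.7309,-.1364)),('column_top',(.7314,-.1384)),('fixture',(.5916,-.1271)),('fixture',(.5971,-.1296))]
x,r=fit(o);print(x);print((r*1000).round(1))
print(R.from_rotvec([-3.0898,-.5555,.0004]).as_matrix().round(3))
E
```

```text
[ 0.59465769 -0.12688664  0.02951958]
[[ 2.9 -3.3]
 [-2.5 -1.5]
 [-2.2 -0. ]
 [ 3.4  3.2]
 [-4.1 -1.9]
 [-1.   4.9]
 [ 2.9 -1.6]
 [ 2.8  0.1]
 [-0.9 -1.5]
 [-1.4  0.5]
 [ 3.1  0.2]
 [-2.4  2.7]]
[[ 0.937  0.348 -0.001]
 [ 0.348 -0.937  0.002]
 [ 0.    -0.002 -1.   ]]
```

The silver block sits in the fixture (scene ~280,245). The two brown look-alikes are at (203,212) and (358,197). Next I move above the fixture for a wrist view.

>>> {"fn": "apply_moves", "kwargs": {"hand": [0.5,0.5,0.5,0.5,0.5,0.5,0.5,0.5,0.5,0.5,0.5,0.5,0.5,0.5,0.5,0.5,0.5,0.5], "xyz": [[0,0,-0.1],[0,0,-0.1],[0,0,-0.1],[0.1,-0.172,0],[0.1,-0.172,0],[0.1,-0.172,0],[0.1,-0.172,0],[0.1,-0.172,0],[0.1,-0.172,0],[0.1,-0.172,0],[0.1,-0.172,0],[0.1,-0.172,0],[0.1,-0.172,0],[0.1,-0.172,0],[0.1,-0.172,0],[0.1,-0.172,0],[0,0,0],[0,0,0]], "twist": [0.0173,0.0173,0.0173,0,0,0,0,0,0,0,0,0,0,0,0,0,0,0]}}

```text
clock: 3.0
tcp_pos: [0.465, -0.1293, 0.3084]
orientation: [3.141, 0.055, 0.0]
wrist_force: [-0.4, 0.9, -1.1]
grip_width: 0.498
grip_force: 0.0
```

```bash
python3 - <<'E'
from workcell import arm
import cv2
from h import *
o=arm.observe(); print({k:o[k] for k in('clock','tcp_pos','joints','wrist_force','grip_width')}); print(R.from_rotvec(o['orientation']).as_matrix().round(3))
cal=arm.calibration('wrist'); im=arm.snapshot('wrist'); cv2.imwrite('pics/wrist0.png',im[:,:,::-1]); print(-cv2.Rodrigues(cal['rvec'])[0].T@cal['tvec'],cal['K'],cal['distortion'])
for t in('nest_mouth','end_stop','block','handle_hinge','clamp_arm','knob_top','column_top','fixture'):
    r=arm.tip_of('wrist',t); print(t,[(round(d['score'],2),[round(float(v),4) for v in d['location']]) for d in r[:2]])
E
```

```text
{'clock': 3.0, 'tcp_pos': array([ 0.46495167, -0.12927126,  0.3084111 ]), 'joints': array([-3.61286918e-01, -2.65821830e-02,  1.89101044e+00, -2.62676734e-04,
        1.27695157e+00,  1.17487643e+00]), 'wrist_force': array([-0.37818987,  0.87518999, -1.07110222]), 'grip_width': 0.4979782019209453}
[[ 0.999  0.035  0.   ]
 [ 0.035 -0.999 -0.   ]
 [ 0.     0.    -1.   ]]
[ 0.53646644 -0.1267078   0.43450764] [[287.19686938   0.         318.56192962]
 [  0.         287.19686938 202.86846903]
 [  0.           0.           1.        ]] [-0.02229216  0.          0.          0.          0.        ]
nest_mouth [(0.59, [0.6183, -0.1295, 0.0147])]
end_stop []
block [(0.7, [0.5005, -0.1392, 0.0151]), (0.58, [0.5035, 0.1768, -0.0023])]
handle_hinge [(0.63, [0.6099, -0.0051, 0.0624])]
clamp_arm [(0.85, [0.611, -0.0422, 0.0639])]
knob_top []
column_top [(0.41, [0.6368, -0.352, 0.0017])]
fixture [(0.78, [0.5971, -0.1302, 0.0041])]
```

View pics/wrist0.png

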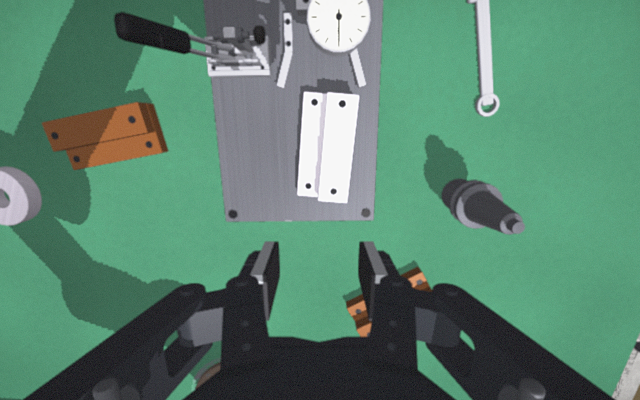

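Plate's near edge runs (225,221)–(372,219), its right edge goes up to (382,0), and the block's high face is (329,92),(358,95),(347,203),(319,201). I'll back-project these.

```bash
cat >> h.py <<'E'
import cv2
def back(cal,px,z):
    n=cv2.undistortPoints(np.array(px,float).reshape(-1,1,2),cal['K'],np.array(cal['distortion'])).reshape(-1,2)
    Rm=cv2.Rodrigues(np.array(cal['rvec'],float))[0]; c=-Rm.T@np.array(cal['tvec']).ravel()
    d=np.c_[n,np.ones(len(n))]@Rm; return c+d*((z-c[2])/d[:,2])[:,None]
E
python3 - <<'E'
from workcell import arm
from h import *
cal=arm.calibration('wrist'); im=cv2.imread('pics/wrist0.png'); g=im.astype(int)
green=(g[:,:,1]-g[:,:,2])>25  # bench
def edge(row):  # plate left/right columns
    m=~green[row]; l=next(i for i in range(290,100,-1) if green[row,i]); r=next(i for i in range(365,450) if green[row,i]); return l+.5,r-.5
rows=[10,20,30,110,120,130,140,150,160,170,180,190,200]
L=[(edge(r)[0],r) for r in rows if r>85]; Rr=[(edge(r)[1],r) for r in rows]
for e in(L,Rr):
    p=back(cal,e,.016); k=np.polyfit(p[:,0],p[:,1],1); print('yaw',np.arctan(k[0]),'res mm',(1000*(np.polyval(k,p[:,0])-p[:,1])).round(1),'y at .45',np.polyval(k,.45))
cols=range(245,360,10); N=[(c,next(r for r in range(210,240) if green[r,c])-.5) for c in cols]
p=back(cal,N,.016); k=np.polyfit(p[:,1],p[:,0],1); print('near: yaw',-np.arctan(k[0]),'x at -.12',np.polyval(k,-.12))
w=(g.min(2)>190); w[:85]=0; w[210:]=0; w[:,:290]=0; w[:,365:]=0
print(w.sum(),cv2.minAreaRect(np.argwhere(w)[:,::-1].astype(np.float32)))
print(back(cal,[(329,92),(358,95),(347,203),(319,201)],.056).round(4))
E
```

```text
yaw 0.04381242102245816 res mm [-0.6 -0.7  0.6  0.5  0.4  0.3  0.1 -0.  -0.2 -0.4] y at .45 0.011547273239519729
yaw 0.039330900930044044 res mm [ 0.4 -0.4  0.1  0.5 -0.3  0.3 -0.5  0.1 -0.7 -0.1  0.6 -0.3  0.4] y at .45 -0.21685889336196815
near: yaw 0.03568744140430255 x at -.12 0.3849738217869314
5606 ((326.2867736816406, 140.64422607421875), (58.64063262939453, 120.97749328613281), 8.267173767089844)
[[ 0.5683 -0.1424  0.056 ]
 [ 0.5658 -0.1785  0.056 ]
 [ 0.426  -0.1726  0.056 ]
 [ 0.4277 -0.134   0.056 ]]
```

>>> {"fn": "apply_moves", "kwargs": {"hand": [0.5,0.5,0.5,0.5,0.5,0.5,0.5,0.5,0.5], "xyz": [[-0.047,0.0046,0.19],[-0.047,0.0046,0.19],[-0.047,0.0046,0.19],[-0.047,0.0046,0.19],[-0.047,0.0046,0.19],[-0.047,0.0046,0.19],[-0.047,0.0046,0.19],[0,0,0.02],[0,0,0]], "twist": [-0.0006,0,0,0,0,0,0,0,0]}}

```text
clock: 4.2
tcp_pos: [0.3961, -0.139, 0.0364]
orientation: [-3.138, -0.05, 0.01]
wrist_force: [-0.3, -0.1, -0.1]
grip_width: 0.498
grip_force: 0.0
```

>>> {"fn": "apply_moves", "kwargs": {"hand": [0.5,0.5,0.5,0.5,0.5,0.5,0.5,0.5,0.5,0.5,0.5,0.5,0.5,0.5], "xyz": [[0.035,0,0],[0.035,0,0],[0.035,0,0],[0.035,0,0],[0.035,0,0],[0.035,0,0],[0.035,0,0],[0.035,0,0],[0.035,0,0],[0.035,0,0],[0.035,0,0],[0.035,0,0],[0.035,0,0],[0,0,0]], "twist": [0,0,0,0,0,0,0,0,0,0,0,0,0,0]}}

```text
clock: 5.37
tcp_pos: [0.4923, -0.1368, 0.0402]
orientation: [3.14, 0.054, 0.005]
wrist_force: [0.5, 0.7, -0.1]
grip_width: 0.501
grip_force: 0.2
```

```bash
python3 - <<'E'
from workcell import arm
import cv2
from h import *
o=arm.observe(); print(o['tcp_pos'],o['wrist_force']); print(R.from_rotvec(o['orientation']).as_matrix().round(3))
for c in('side','wrist'):
    im=arm.snapshot(c); print(c,[(round(d['score'],2),np.round(d['location'],4)) for d in arm.tip_of(c,'block')[:2]])
    cv2.imwrite(f'pics/{c}1.png',im[:,:,::-1])
E
```

```text
[ 0.49232873 -0.13682364  0.04019957] [ 0.46540288  0.7069334  -0.14038507]
[[ 0.999  0.035  0.003]
 [ 0.035 -0.999 -0.001]
 [ 0.003  0.001 -1.   ]]
side [(0.91, array([ 0.2395, -0.2576, -0.0029])), (0.83, array([ 0.5724, -0.1258,  0.0176]))]
wrist [(0.95, array([ 0.5716, -0.1278,  0.0136]))]
```

View pics/wrist1.png

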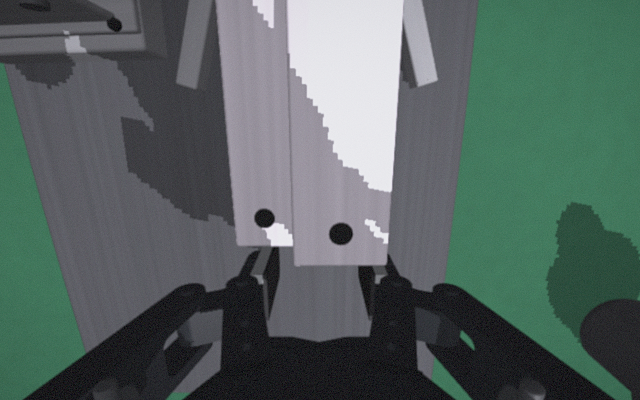

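The block's rear end rests square on both fingers (edges at about y=245 and 263), with its front in the flare. I'll keep pushing, more gently.

>>> {"fn": "apply_moves", "kwargs": {"hand": [0.5,0.5,0.5,0.5,0.5,0.5], "xyz": [[0.02,0,0],[0.02,0,0],[0.02,0,0],[0.02,0,0],[0.02,0,0],[0,0,0]], "twist": [0,0,0,0,0,0]}}

```text
clock: 6.07
tcp_pos: [0.5087, -0.1357, 0.0379]
orientation: [-3.14, -0.053, 0.005]
wrist_force: [-2.7, 0.4, 1.9]
grip_width: 0.5
grip_force: 1.7
```

>>> {"fn": "apply_moves", "kwargs": {"hand": [0.5,0.5], "xyz": [[0.012,0,0],[0.0,0,0]], "twist": [0,0]}}

```text
clock: 6.23
tcp_pos: [0.5108, -0.1356, 0.0378]
orientation: [-3.14, -0.053, 0.005]
wrist_force: [-4.8, 0.1, 1.1]
grip_width: 0.502
grip_force: 2.2
```

>>> {"fn": "apply_moves", "kwargs": {"hand": [0.5,0.5], "xyz": [[0.012,0,0],[0.0,0,0]], "twist": [0,0]}}

```text
clock: 6.4
tcp_pos: [0.5137, -0.1356, 0.0378]
orientation: [-3.141, -0.053, 0.003]
wrist_force: [-1.8, 0.3, -0.5]
grip_width: 0.501
grip_force: 1.8
```

>>> {"fn": "apply_moves", "kwargs": {"hand": [0.5,0.5], "xyz": [[0.012,0,0],[0.0,0,0]], "twist": [0,0]}}

```text
clock: 6.57
tcp_pos: [0.514, -0.1355, 0.0377]
orientation: [-3.14, -0.053, 0.011]
wrist_force: [-9.3, -0.9, 5.7]
grip_width: 0.499
grip_force: 4.6
```

>>> {"fn": "apply_moves", "kwargs": {"hand": [0.5,0.5], "xyz": [[0.01,0,0],[0.0,0,0]], "twist": [0,0]}}

```text
clock: 6.73
tcp_pos: [0.514, -0.1355, 0.0375]
orientation: [-3.139, -0.052, 0.018]
wrist_force: [-14.1, -2.0, 9.2]
grip_width: 0.5
grip_force: 6.8
```

>>> {"fn": "apply_moves", "kwargs": {"hand": [0.5,0.5,0.5], "xyz": [[0.012,0,0],[0.0,0,0],[0,0,0]], "twist": [0,0,0]}}

```text
clock: 6.98
tcp_pos: [0.514, -0.1354, 0.037]
orientation: [-3.139, -0.052, 0.025]
wrist_force: [-18.1, -3.7, 11.1]
grip_width: 0.501
grip_force: 8.9
```

```bash
python3 - <<'E'
from workcell import arm
import cv2
from h import *
im=arm.snapshot('wrist'); cal=arm.calibration('wrist'); cv2.imwrite('pics/wrist2.png',im[:,:,::-1])
im=arm.snapshot('side')
for t in('block','end_stop','handle_push','handle_hinge','knob_top'): print(t,[(round(d['score'],2),np.round(d['location'],4)) for d in arm.tip_of('side',t)[:2]])
im=arm.snapshot('scene'); cv2.imwrite('pics/scene2.png',cv2.resize(im[170:340,220:400,::-1],None,fx=3.4,fy=3.4,interpolation=cv2.INTER_CUBIC))
for t in('block','end_stop','handle_push','handle_hinge','knob_top'): print(t,[(round(d['score'],2),np.round(d['location'],4)) for d in arm.tip_of('scene',t)[:2]])
E
```

```text
block [(0.93, array([ 0.5969, -0.1275,  0.0174])), (0.92, array([ 0.2389, -0.261 , -0.0016]))]
end_stop []
handle_push [(0.61, array([0.6065, 0.0326, 0.1495])), (0.47, array([ 0.438 , -0.3447, -0.0012]))]
handle_hinge [(0.97, array([ 0.6124, -0.0058,  0.0691]))]
knob_top [(0.93, array([ 0.6786, -0.1327,  0.1877])), (0.38, array([ 0.7304, -0.1384,  0.2044]))]
block [(0.82, array([ 0.2391, -0.2613, -0.0003])), (0.78, array([ 0.5936, -0.1264,  0.0147]))]
end_stop [(0.73, array([ 0.6641, -0.1252,  0.0247])), (0.38, array([ 0.4085,  0.3568, -0.0015]))]
handle_push [(0.58, array([0.6089, 0.032 , 0.1502]))]
handle_hinge [(0.77, array([ 0.6138, -0.003 ,  0.0634])), (0.48, array([ 0.6365, -0.3523, -0.0032]))]
knob_top [(0.65, array([ 0.6832, -0.1413,  0.19  ]))]
```

View pics/scene2.png

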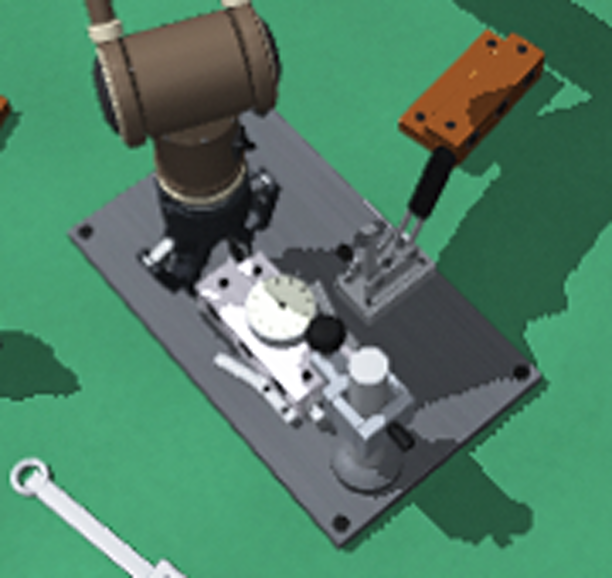

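Block is home: it stopped at the expected position and holds against 18 N. Next, retreat, shut the fingers and go above the clamp.

>>> {"fn": "apply_moves", "kwargs": {"hand": [0.5,0.5,1,1,1,1,1,1,1,1,1,1,1,1], "xyz": [[-0.05,0,0],[-0.05,0,0],[0,0,-0.2],[0,0,-0.2],[0,0,-0.2],[0,0,-0.2],[0,0,-0.2],[0.121,-0.128,0],[0.121,-0.128,0],[0.121,-0.128,0],[0.121,-0.128,0],[0.121,-0.128,0],[0,0,0],[0,0,0]], "twist": [0,0,0,0,0,0,0,0,0,0,0,0,0,0]}}

```text
clock: 8.8
tcp_pos: [0.6197, -0.0026, 0.2386]
orientation: [-3.141, -0.057, -0.005]
wrist_force: [0.1, -0.7, 0.2]
grip_width: -0.0
grip_force: 0.0
```

```bash
python3 - <<'E'
from workcell import arm
import cv2
from h import *
o=arm.observe(); print(o['tcp_pos'],o['wrist_force'],o['grip_width']); print(R.from_rotvec(o['orientation']).as_matrix().round(3))
im=arm.snapshot('wrist'); cv2.imwrite('pics/wrist3.png',im[:,:,::-1])
for t in('handle_push','handle_hinge','block'): print(t,[(round(d['score'],2),np.round(d['location'],4)) for d in arm.tip_of('wrist',t)[:2]])
E
```

```text
[ 0.61966704 -0.0026293   0.23860771] [ 0.07530871 -0.71129103  0.1837448 ] -0.00034552318163102134
[[ 0.999  0.036  0.003]
 [ 0.036 -0.999  0.   ]
 [ 0.003 -0.    -1.   ]]
handle_push [(0.88, array([0.6088, 0.0347, 0.1489])), (0.46, array([ 0.6622, -0.1239,  0.0294]))]
handle_hinge [(0.72, array([ 5.775e-01,  3.899e-01, -3.000e-04])), (0.63, array([ 0.6137, -0.0013,  0.0642]))]
block [(0.94, array([ 0.595 , -0.1266,  0.0138])), (0.7, array([ 0.4984,  0.1796, -0.0033]))]
```

View pics/wrist3.png

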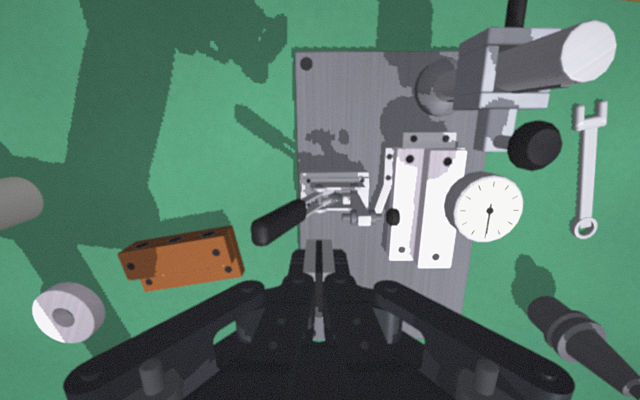

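Image shows the block against the stop, the clamp grip at about (278,222) and the shut fingers at (318,250). Now descend and start swinging.

>>> {"fn": "apply_moves", "kwargs": {"hand": [1,1,1,1,1,1,1,1,1,1,1,1], "xyz": [[-0.025,0,0.187],[-0.025,0,0.187],[0,0,0],[0,-0.046,0.013],[0,-0.046,0.013],[0,-0.046,0.013],[0,-0.046,0.013],[0,-0.041,0.0365],[0,-0.041,0.0365],[0,-0.031,0.0475],[0,-0.031,0.0475],[0,0,0]], "twist": [0,0,0,0,0,0,0,0,0,0,0,0]}}

```text
clock: 10.0
tcp_pos: [0.6034, 0.0623, 0.1163]
orientation: [-3.141, -0.055, 0.009]
wrist_force: [-0.8, -0.6, 0.6]
grip_width: -0.001
grip_force: 0.0
```

```bash
python3 - <<'E'
from workcell import arm
import cv2
from h import *
o=arm.observe(); print(o['tcp_pos'],o['wrist_force'])
im=arm.snapshot('scene'); cv2.imwrite('pics/scene3.png',cv2.resize(im[150:320,260:440,::-1],None,fx=3.4,fy=3.4,interpolation=cv2.INTER_CUBIC))
for t in('handle_push','block'): print(t,[(round(d['score'],2),np.round(d['location'],4)) for d in arm.tip_of('scene',t)[:2]])
E
```

```text
[0.60338474 0.06232473 0.11632243] [-0.75789034 -0.59296558  0.57422825]
handle_push [(0.55, array([0.6035, 0.0801, 0.0963])), (0.16, array([ 0.4353, -0.3443,  0.003 ]))]
block [(0.85, array([ 0.2397, -0.2618, -0.0011])), (0.74, array([ 0.5932, -0.1286,  0.0148]))]
```

View pics/scene3.png

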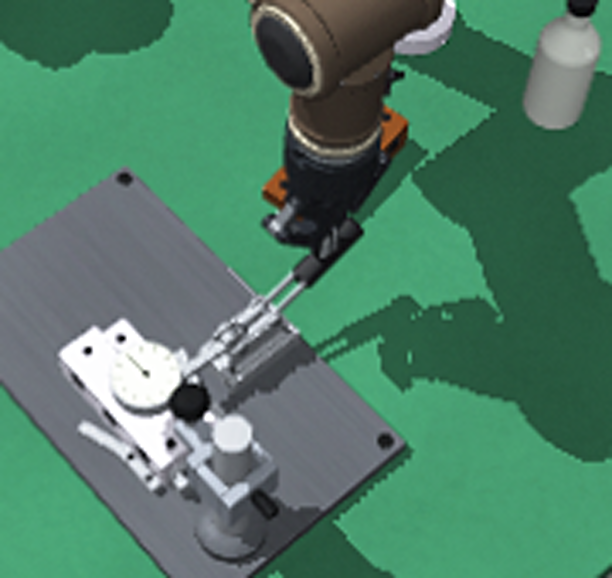

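The handle follows the fingers (grip at about (330,250)) and the arm is coming down. Next is the rest of the swing.

>>> {"fn": "apply_moves", "kwargs": {"hand": [1,1,1,1,1], "xyz": [[0,-0.013,0.035],[0,-0.013,0.035],[0,-0.008,0.035],[0,0,0.03],[0,0,0]], "twist": [0,0,0,0,0]}}

```text
clock: 10.57
tcp_pos: [0.6037, 0.0676, 0.0903]
orientation: [3.141, 0.053, -0.007]
wrist_force: [-0.7, -0.5, -1.2]
grip_width: 0.004
grip_force: 0.0
```

>>> {"fn": "apply_moves", "kwargs": {"hand": [1,1], "xyz": [[0,0,0.01],[0,0,0]], "twist": [0,0]}}

```text
clock: 10.73
tcp_pos: [0.6051, 0.0676, 0.09]
orientation: [3.141, 0.052, -0.002]
wrist_force: [-1.1, 0.8, -0.8]
grip_width: 0.001
grip_force: 0.0
```

>>> {"fn": "apply_moves", "kwargs": {"hand": [1,1], "xyz": [[0,0,0.015],[0,0,0]], "twist": [0,0]}}

```text
clock: 10.9
tcp_pos: [0.6057, 0.0676, 0.0894]
orientation: [3.141, 0.053, -0.001]
wrist_force: [-4.6, -0.1, 10.1]
grip_width: 0.002
grip_force: 5.0
```

>>> {"fn": "apply_moves", "kwargs": {"hand": [1,1], "xyz": [[0,0,0.015],[0,0,0]], "twist": [0,0]}}

```text
clock: 11.07
tcp_pos: [0.6058, 0.0676, 0.0892]
orientation: [3.141, 0.053, -0.002]
wrist_force: [-10.7, -0.2, 23.4]
grip_width: -0.001
grip_force: 11.6
```

Hard stop at 23 N with the handle level, so the clamp should be locked. Next, rise and move over the knob.

>>> {"fn": "apply_moves", "kwargs": {"hand": [1,1,1,1,1,1,1,1,1,1,1,1,1], "xyz": [[0,0,-0.2],[0,0,-0.2],[0,0,-0.2],[0,0,-0.2],[0,0,-0.07],[0.056,0.174,0],[0.056,0.174,0],[0.056,0.174,0],[0.056,0.174,0],[0.056,0.174,0],[0.056,0.174,0],[0,0,0],[0,0,0]], "twist": [0,0,0,0,0,0,0,0,0,0,0,0,0]}}

```text
clock: 12.15
tcp_pos: [0.6797, -0.1411, 0.258]
orientation: [-3.141, -0.047, 0.0]
wrist_force: [-0.6, -0.1, 0.7]
grip_width: -0.003
grip_force: 0.0
```

```bash
python3 - <<'E'
from workcell import arm
import cv2
from h import *
o=arm.observe(); print(o['tcp_pos'],o['wrist_force'])
for c in('side','scene','wrist'):
  im=arm.snapshot(c); cv2.imwrite(f'pics/{c}4.png',im[:,:,::-1])
  for t in('handle_push','block','knob_top'): print(c,t,[(round(d['score'],2),np.round(d['location'],4)) for d in arm.tip_of(c,t)[:2]])
a=cv2.imread('pics/side4.png')[120:260,220:400]; b=cv2.imread('pics/wrist4.png')
cv2.imwrite('pics/c4.png',np.vstack([cv2.resize(a,(440,342),interpolation=cv2.INTER_CUBIC),cv2.resize(b,(440,257))]))
E
```

```text
[ 0.67974077 -0.14106066  0.25798487] [-0.62806668 -0.06572752  0.74196876]
side handle_push [(0.65, array([0.6037, 0.0845, 0.068 ]))]
side block [(0.95, array([0.5046, 0.1678, 0.0015])), (0.85, array([ 2.369e-01, -2.578e-01,  2.000e-04]))]
side knob_top [(0.79, array([ 0.6796, -0.1341,  0.1873]))]
scene handle_push [(0.69, array([0.604 , 0.0895, 0.0668]))]
scene block [(0.9, array([0.5014, 0.1718, 0.0041])), (0.83, array([ 0.5981, -0.1292,  0.0134]))]
scene knob_top [(0.56, array([ 0.6825, -0.1447,  0.1935])), (0.34, array([5.789e-01, 3.939e-01, 2.000e-04]))]
wrist handle_push [(0.61, array([0.6087, 0.0866, 0.0677]))]
wrist block [(0.74, array([ 0.5938, -0.1273,  0.0161])), (0.59, array([ 0.4995,  0.1791, -0.0022]))]
wrist knob_top [(0.72, array([ 0.6779, -0.1421,  0.1913])), (0.21, array([ 0.4096,  0.3573, -0.0022]))]
```

View pics/c4.png

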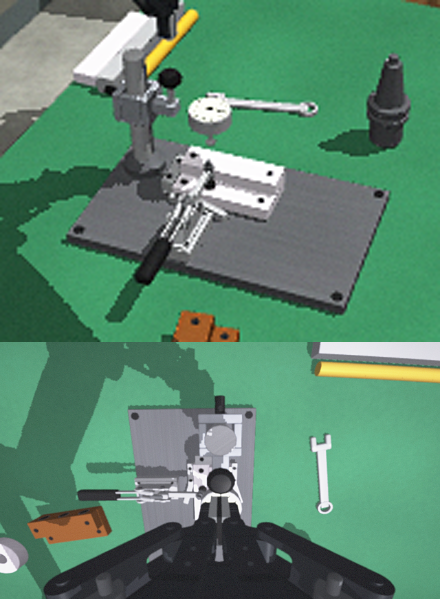

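The clamp is locked (handle level), with the pad on the ledge and the fingers above the knob. Lowering next.

>>> {"fn": "apply_moves", "kwargs": {"hand": [1,1,1,1,1,1,1,1,1,1,1], "xyz": [[0,0,0.1],[0,0,0.1],[0,0,0.02],[0,0,0.02],[0,0,0.02],[0,0,0.02],[0,0,0.02],[0,0,0.02],[0,0,0.02],[0,0,0.02],[0,0,0]], "twist": [0,0,0,0,0,0,0,0,0,0,0]}}

```text
clock: 13.67
tcp_pos: [0.6802, -0.1389, 0.1884]
orientation: [3.141, 0.053, 0.002]
wrist_force: [-2.3, 0.4, 3.5]
grip_width: 0.002
grip_force: 1.5
```

```bash
python3 - <<'E'
from workcell import arm
import cv2
from h import *
o=arm.observe(); print(o['tcp_pos'],o['wrist_force'])
for c in('side','scene'):
  im=arm.snapshot(c); cv2.imwrite(f'pics/{c}5.png',im[:,:,::-1])
  for t in('knob_top','foot'): print(c,t,[(round(d['score'],2),np.round(d['location'],4)) for d in arm.tip_of(c,t)[:2]])
E
```

```text
[ 0.68016106 -0.13888118  0.18836211] [-2.28121626  0.42103039  3.522116  ]
side knob_top [(0.67, array([ 0.6826, -0.1371,  0.1696])), (0.5, array([ 0.5957, -0.1255,  0.0182]))]
side foot []
scene knob_top [(0.77, array([ 0.679 , -0.1441,  0.1706])), (0.68, array([ 0.5922, -0.1278,  0.0128]))]
scene foot []
```

>>> {"fn": "apply_moves", "kwargs": {"hand": [1,1,1,1,1,1,1,1], "xyz": [[0,0,0.01],[0,0,0.01],[0,0,0.01],[0,0,0.01],[0,0,0.01],[0,0,0.01],[0,0,0.01],[0,0,0]], "twist": [0,0,0,0,0,0,0,0]}}

```text
clock: 14.63
tcp_pos: [0.6802, -0.1389, 0.1743]
orientation: [3.141, 0.053, 0.002]
wrist_force: [-3.3, 1.1, 6.2]
grip_width: -0.001
grip_force: 2.9
```

```bash
python3 - <<'E'
from workcell import arm
import cv2
from h import *
o=arm.observe(); print(o['tcp_pos'],o['wrist_force'])
for c in('side','scene','side','scene'):
  im=arm.snapshot(c); cv2.imwrite(f'pics/{c}6.png',im[:,:,::-1])
  for t in('knob_top','column_top'): print(c,t,[(round(d['score'],2),np.round(d['location'],4)) for d in arm.tip_of(c,t)[:1]])
cs=arm.calibration('scene'); p=cv2.projectPoints(np.array([[.6249,-.1431,.115],[.595,-.129,.016]]),np.array(cs['rvec'],float),np.array(cs['tvec'],float),np.array(cs['K']),np.array(cs['distortion']))[0].reshape(-1,2);print(p)
u,v=p[0].astype(int); k=lambda f:cv2.resize(cv2.imread(f)[v-28:v+22,u-25:u+25],(390,390),interpolation=cv2.INTER_CUBIC)
cv2.imwrite('pics/c6.png',np.hstack([k('pics/scene4.png'),k('pics/scene6.png')]))
E
```

```text
[ 0.68023691 -0.13888857  0.17428412] [-3.28351949  1.10078684  6.21537139]
side knob_top [(0.56, array([ 0.6816, -0.1367,  0.1563]))]
side column_top [(0.68, array([ 0.7303, -0.1357,  0.2021]))]
scene knob_top []
scene column_top [(0.85, array([ 0.7333, -0.1361,  0.2066]))]
side knob_top [(0.79, array([ 0.6799, -0.1394,  0.1571]))]
side column_top [(0.63, array([ 0.7291, -0.1361,  0.2047]))]
scene knob_top [(0.79, array([ 0.6812, -0.1425,  0.1578]))]
scene column_top []
[[302.01474972 264.31418523]
 [301.2270287  269.26553356]]
```

View pics/c6.png

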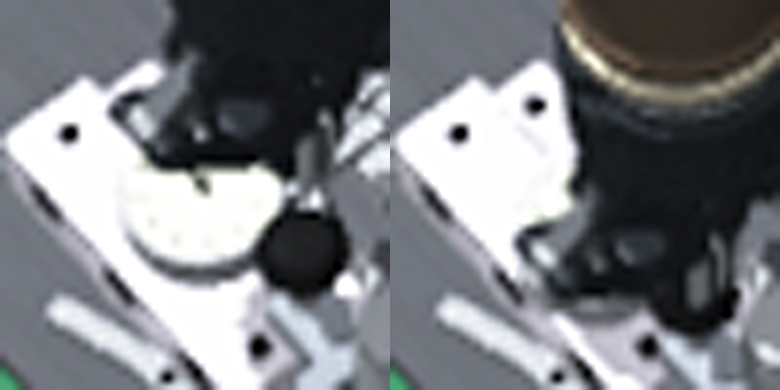

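The gripper hides the dial in this view. I'll go 2 mm further, then lift off and read the needle.

>>> {"fn": "apply_moves", "kwargs": {"hand": [1,1,1,1], "xyz": [[0,0,0.005],[0,0,0.005],[0,0,0],[0,0,0]], "twist": [0,0,0,0]}}

```text
clock: 15.57
tcp_pos: [0.6802, -0.1389, 0.1727]
orientation: [3.141, 0.053, 0.002]
wrist_force: [-3.3, 1.1, 6.9]
grip_width: 0.001
grip_force: 3.8
```

>>> {"fn": "apply_moves", "kwargs": {"hand": [1,1,1,1,1,1,1,1,1,1,1,1], "xyz": [[0,0,-0.1],[0,0,-0.2],[0,0,-0.2],[0,0,-0.1],[-0.2,0,0],[-0.2,0,0],[-0.2,0,0],[-0.2,0,0],[-0.1,0,0],[0,0,0],[0,0,0],[0,0,0]], "twist": [0,0,0,0,0,0,0,0,0,0,0,0]}}

```text
clock: 16.57
tcp_pos: [0.5011, -0.1451, 0.2912]
orientation: [3.14, 0.052, 0.004]
wrist_force: [0.6, -0.4, 0.8]
grip_width: 0.002
grip_force: 0.0
```

```bash
python3 - <<'E'
from workcell import arm
import cv2
from h import *
o=arm.observe(); print(o['tcp_pos'],o['wrist_force'],o['clock'])
for c in('side','scene','wrist'):
  im=arm.snapshot(c); cv2.imwrite(f'pics/{c}7.png',im[:,:,::-1])
  for t in('knob_top','handle_push','block'): print(c,t,[(round(d['score'],2),np.round(d['location'],4)) for d in arm.tip_of(c,t)[:2]])
cs=arm.calibration('wrist'); p=cv2.projectPoints(np.array([[.6249,-.1425,.11]]),np.array(cs['rvec'],float),np.array(cs['tvec'],float),np.array(cs['K']),np.array(cs['distortion']))[0].reshape(-1,2);print(p)
u,v=p[0].astype(int); f=lambda im,x0,x1,y0,y1:cv2.resize(im[max(y0,0):y1,max(x0,0):x1],(390,390),interpolation=cv2.INTER_CUBIC)
cv2.imwrite('pics/c7.png',np.hstack([f(cv2.imread('pics/wrist7.png'),u-45,u+45,v-45,v+45),f(cv2.imread('pics/side7.png'),250,360,130,240)]))
E
```

```text
[ 0.5010515  -0.14513994  0.29118222] [ 0.57624433 -0.38788221  0.78178297] 16.5667
side knob_top [(0.61, array([ 0.6806, -0.1393,  0.1557]))]
side handle_push [(0.79, array([0.6039, 0.0873, 0.0691]))]
side block [(0.89, array([ 0.5953, -0.1273,  0.0183])), (0.82, array([ 0.24  , -0.2577,  0.0016]))]
scene knob_top [(0.83, array([ 0.6807, -0.1451,  0.1587]))]
scene handle_push [(0.7, array([0.6067, 0.0855, 0.0686]))]
scene block [(0.69, array([0.4985, 0.171 , 0.0029])), (0.69, array([ 0.2377, -0.2648,  0.0003]))]
wrist knob_top []
wrist handle_push [(0.87, array([0.6081, 0.0878, 0.0658]))]
wrist block [(0.95, array([ 0.4968,  0.1794, -0.0018])), (0.89, array([ 0.5971, -0.1268,  0.0148]))]
[[320.4039598   62.40667656]]
```

View pics/c7.png

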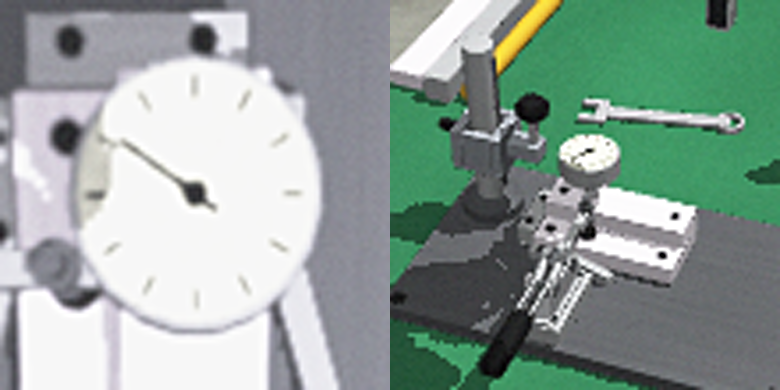

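The needle has moved from 6 o'clock (straight down) to upper left, about 127° or 2.2 rad clockwise, which reads about 5.1 mm. The handle is level, the block home and the robot clear, so I'll hand in.

```bash
python3 -c "
from workcell import arm
print(arm.hand_in())"
```

```text
the job is handed in; nothing more can be done
None
```

I handed the job in with the block home against the end stop, the clamp locked level on the ledge, and the indicator pushed in about 5.1 mm by its needle; the judge's verdict was not shown.

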